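# Eject a bearing from its pocket and trap it on the chute

### The arm

A 6-joint arm with a two-finger parallel gripper is mounted at the origin on a cart in front of the work surface, level with it; the furniture and walls round the work are solid. World frame = base frame: x ahead of the robot, y to its left, z up, the work surface at z = 0. Lengths are in m, angles in rad, forces in N, time in s.
With the tool pointing down it reaches from about 0.375 to 0.975 m from the base axis. Payload 3.8 kg.
Tool frame: the origin (TCP) lies at the very end of the fingers, on their centre line; the grasp point (between the pads) lies arm.hold_point_z behind it (arm.hold_point_z is the distance from the TCP to the grasp point, in m); x points along the fingers, y is the direction in which the jaws open and shut, and the axes are right-handed (so a half turn about x gives the same grasp; the last joint's range is limited). The gripper opens to 88 mm and grips with 3 to 60 N. Pads are 18 mm wide; open, the fingers measure 123 mm over their backs; the gripper's body (75 mm by 187 mm) begins 45 mm behind the grasp point.
Start: joints at [1.137, 0.264, 1.604, -0, 1.274, -0.037], TCP at [0.261, 0.623, 0.239] pointing down, gripper open.
Joint ranges: [-2.63, 2.63], [-0.94, 2.18], [0.31, 2.57], [-1.31, 4.45], [0, 2.66], [-2.55, 2.55]. Speed limits (rad/s): [2.57, 2.57, 3.14, 3.14, 3.14, 3.14].

### API

Orientations are given as a rotation vector (axis times angle).
In Python, from station import arm, imaging gives the robot as it stands.
- The arm moves only by the tool servo_tool, never from a script. Its argument "deltas" is a list of rows, each an object with "hand": the opening, from -1 (shut) to 1 (fully open); "dp": the shift along the tool's x, y, z scaled (see below), a list of three; "twist": the turn about the tool's x scaled (see below). In form: [{"hand": hand, "dp": [tx, ty, tz], "twist": twist}, ...]. A call has 1 to 8 rows; each row shifts and turns the pose as measured when the row begins, along the tool's axes as they then stand; what a row does not reach is not made up. The controller multiplies each number of a shift by 0.04 m and each number of a turn by 0.12 rad. A row lasts 1/10 s, in which the tool goes at most 50 mm and 8.59 degrees, less where a joint would pass 70% of its speed; a pose out of reach is approached as far as the arm can. A call with a number of a shift or a turn outside -1 to 1 is refused whole. A call with a gripper value outside its range is refused whole. The fingers move at their own pace and stop on an object; the grip force is fixed at half the most. Time passes only in rows, so rows that do not move let the fingers close. It gives the time, the measured TCP pose, the force and the opening at its end, in the units of the state.
- arm.read_state(): the state, without advancing time (a new reading comes with each control period).
- imaging.get_image(name): name is "scene" or "top"; returns the picture (400x640x3 uint8, red, green, blue); there is no depth.
- imaging.camera_info(name): a dict with "fx", "fy", "cx", "cy" (pixels), "D" ([k1, k2, p1, p2, k3] as OpenCV has them; the pictures are not rectified), "R" (3x3) and "t" (3): a world point X has camera coordinates R X + t. Camera axes: x right, y down, z forward; pixel columns grow to the right and rows downward; lengths in m; the calibration is good to about 2 mm. A picture is of the moment at which its call begins. camera_info takes no time and is no camera call.
- arm.hand_in(): hands the job in, once; it reports no verdict.
The state is a dict: "time_s": time; "qpos": joint angles; "joint_velocities": joint speeds; "tau": joint torques, N m; "eef_pos": TCP position; "eef_rot": TCP orientation; "ft_force": force on the tool from outside, world axes, zero at the start; "wrist_torque": the same for the moment, N m; "width": finger opening in m.
Only numpy, scipy, OpenCV 4.12 (cv2) and the standard library are available. Lean on these libraries where they do the work, as an engineer would, in place of code of your own. Each camera call takes 0.05 s, during which the arm holds its last target. There are 200 camera calls.

### The job

Press the spring key of the ejector fixture right down with one fingertip so that the bearing pops out of its pocket, and trap the bearing on the sloping chute with the other finger before it slides off the lower end. Do not grip or lift anything and leave the loose parts round the fixture where they lie. Finish while still holding: one finger keeping the key down, the bearing at rest on the chute against the other finger.

Things in the scene. Friction and masses are not known exactly. Their poses are not given: they have to be found in the camera images.
- fixture: Grey ejector fixture, fixed to the table; its base plate is 180 x 120 x 10 mm. Origin on the table top under the fixture, z up; a sloping steel chute runs down towards its -x side (roughly towards the robot), along its x axis at y = 0; the key stands on its -y side. Its highest point is 90 mm above the table. It turns up to 0.5 rad either way.
- chute: The straight sloping part of the fixture: a smooth, slippery steel deck (54 mm wide between two 5 mm thick cheeks that stand 10 mm above the deck) with a pocket 8.5 mm deep at its upper end. Origin at deck level over the pocket's centre, 45 mm towards +x from the fixture's origin and 70 mm above the table; x points up the slope (20 degrees), y across it, z square to the deck. The pocket's lip lies at x = -26 mm, the open lower end of the deck at x = -135 mm.
- trap_point (a point): Point on the deck surface in the middle of the chute, 80 mm down the slope from the pocket's centre, 43 mm above the table, straight beside the key (48 mm from the key's centre, square to the chute). A finger held upright in the middle of the chute here, its tip some 5 to 15 mm above the deck, stops the bearing.
- key_top (a point): Centre of the top face of the key, a level black ribbed pad 32 mm (along the fixture's x) x 26 mm (along its y), beside the chute on the fixture's -y side. At rest it is 63 mm above the table, 20 mm higher than trap_point; pressed right down it is still 10 mm higher than trap_point. It moves with the key.
- ejector_key (a joint): Travel of the key in m: 0 released, 0.010 right down; it is pressed straight down and springs back when let go. It takes about 1.5 N to start and 3 to 5 N right down. Through a lever it raises a disc under the bearing 1.1 times as far; the bearing clears the pocket's lip at about 0.008 and then slides down the chute by itself within a fraction of a second.
- bearing: Taper roller bearing cone, 50 mm in diameter and 18 mm high, wider side up, about 0.12 kg, lying in the chute's pocket. Origin at the centre of its underside, z along its axis.
- spare_bearing_1: Loose bearing cone like the other, 50 x 18 mm, lying on the table beside the fixture; to be left alone. Origin at the centre of its underside.
- spare_bearing_2: Loose bearing cone like the other, 50 x 18 mm, lying on the table beside the fixture; to be left alone. Origin at the centre of its underside.
- outer_ring: Loose thin steel ring, 48 mm in diameter and 12 mm high, lying on the table beside the fixture; to be left alone. Origin at the centre of its underside.

How it is judged:
By the outcome, as a careful person would: the job done as asked, in the order asked, and still so for the second after the job is handed in, while the arm keeps its last pose, push and grip.
It also fails if it takes over 32 s, if anything falls off the work surface, if the arm or the gripper's body presses on something with over 40 N, if the wrist force passes 120 N, or if a joint passes its speed limit or range.

## Working session

There is one attempt and no reset: what is moved stays moved. The work goes in short steps, Python scripts to look and compute and a tool call to move; the robot and the scene stay as the last step left them, time stands still between calls to the robot, and variables do not carry over. Pictures are saved under pics/ and viewed, about 8 in all and at most 12, crops included, and the job is handed in when it is done.

Besides the shell and the picture viewer there is one more tool, called after "Call:" as name(argument=value, ...), one argument or row to a line, values as JSON. servo_tool: Moves the arm, as the interface text tells. Its arguments: {"type":"object","properties":{"deltas":{"type":"array"}},"required":["deltas"]}

```bash
ls; mkdir -p pics; python3 - <<'E'
from station import arm, imaging
import cv2
for n in("scene","top"):
    cv2.imwrite(f"pics/{n}0.png",imaging.get_image(n)[:,:,::-1])
    print(imaging.camera_info(n))
print(arm.read_state(),arm.hold_point_z)
E
```

```text
pics
{'fx': 383.82059610342304, 'fy': 383.82059610342304, 'cx': 321.9927244792601, 'cy': 197.26632178066976, 'D': array([-0.08873968,  0.        ,  0.        ,  0.        ,  0.        ]), 'R': array([[ 0.44543207, -0.8951319 ,  0.01814273],
       [-0.6825946 , -0.35264344, -0.64008375],
       [ 0.5793573 ,  0.2727297 , -0.7680909 ]]), 't': array([-0.21734238,  0.39613757,  0.59615848])}
{'fx': 424.6228163537504, 'fy': 424.6228163537504, 'cx': 311.18060499152745, 'cy': 199.56958608915804, 'D': array([-0.04869331,  0.        ,  0.        ,  0.        ,  0.        ]), 'R': array([[-0.01777687, -0.99957124, -0.02326623],
       [-0.99206293,  0.02053087, -0.12405491],
       [ 0.12447939,  0.02087625, -0.99200255]]), 't': array([0.04762113, 0.51889035, 0.85764353])}
{'time_s': 0.1, 'qpos': array([ 1.13709649e+00,  2.64685642e-01,  1.60521837e+00,  2.63450532e-05,
        1.27366391e+00, -3.69135431e-02]), 'joint_velocities': array([ 2.29840525e-03, -1.67436164e-03, -3.03271552e-03,  1.84031932e-03,
        9.00266424e-04,  8.37573887e-05]), 'tau': array([-2.33266462e-05, -5.03617465e+01, -3.58074081e+01,  7.29818665e-02,
        2.33405741e-02, -8.01676242e-05]), 'eef_pos': array([0.26059881, 0.62199226, 0.2375175 ]), 'eef_rot': array([ 0.30977958,  1.54877707, -0.31280403]), 'ft_force': array([-0.52738469, -0.81003959,  0.50600387]), 'wrist_torque': array([ 0.02283296, -0.00139897, -0.01721008]), 'width': 0.08835348852154322} 0.0187
```

View pics/top0.png

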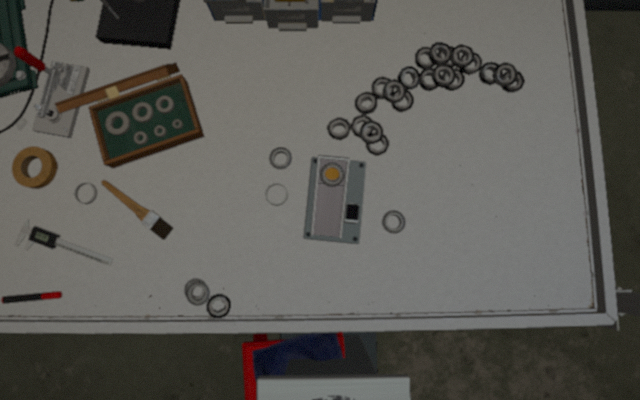

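View pics/scene0.png

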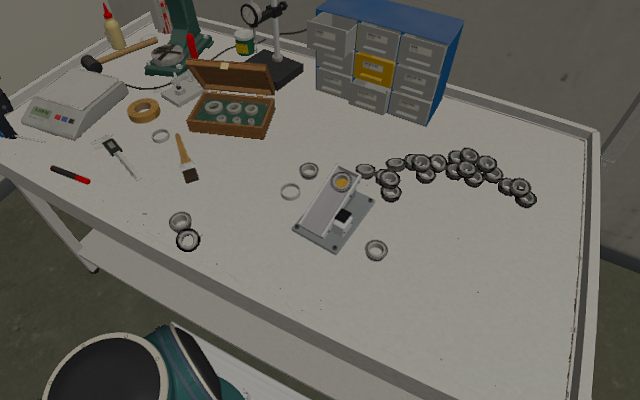

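The top view shows the fixture around (334,200), with its pocket at (331,174) and its black key at (352,212). Spares are at (281,158) and (394,221), and the ring is at (277,194). I'll zoom both views to fit the pose.

```bash
python3 - <<'E'
import cv2,numpy as np
a=cv2.imread("pics/top0.png")[145:255,290:380]; b=cv2.imread("pics/scene0.png")[160:260,285:385]
a=cv2.resize(a,None,fx=5,fy=5,interpolation=cv2.INTER_CUBIC)
b=cv2.resize(b,(350,350),interpolation=cv2.INTER_CUBIC)
c=np.zeros((550,800,3),np.uint8);c[:,:450]=a;c[:350,450:]=b
cv2.imwrite("pics/crop0.png",cv2.convertScaleAbs(c,alpha=1.4))
E
```

```text
(no output)
```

View pics/crop0.png

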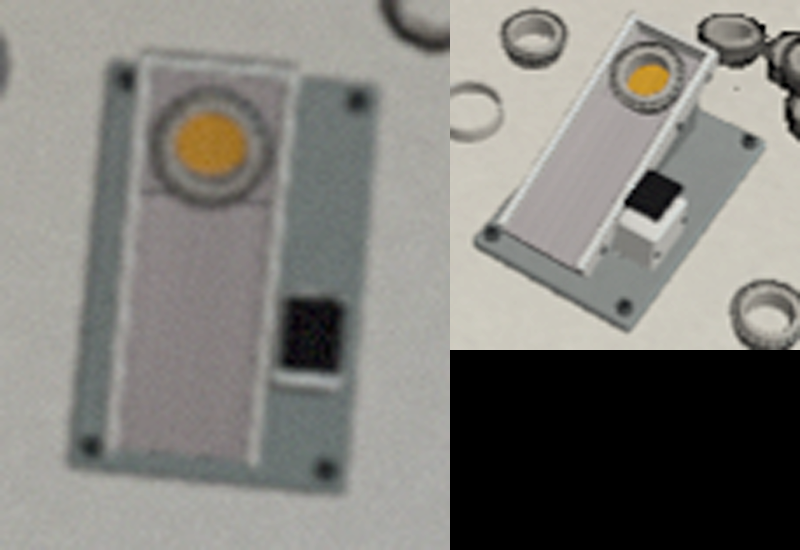

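The crop shows the plate corners, the black key pad (crop 312,336) and the bearing in its pocket (211,146). Next is a least-squares fit of x, y and yaw.

```bash
cat >h.py <<'E'
import cv2,numpy as np
from station import arm, imaging
from scipy.spatial.transform import Rotation as R
def proj(n,X):
    c=imaging.camera_info(n);K=np.array([[c['fx'],0,c['cx']],[0,c['fy'],c['cy']],[0,0,1]])
    return cv2.projectPoints(np.atleast_2d(X).astype(float),cv2.Rodrigues(c['R'])[0],c['t'],K,c['D'])[0][:,0]
def w(p,L):
    L=np.atleast_2d(L);c,s=np.cos(p[2]),np.sin(p[2])
    return np.c_[p[0]+c*L[:,0]-s*L[:,1],p[1]+s*L[:,0]+c*L[:,1],L[:,2]]
E
python3 - <<'E'
from h import *
from scipy.optimize import least_squares
key=[-.0302,-.048,.063]
LT=np.array([[.09,.06,.01],[.09,-.06,.01],[-.09,-.06,.01],[-.09,.06,.01],key,[.0418,0,.0789]])
T=np.array([[108,62],[378,85],[345,492],[70,466],[312,336],[211,146]])/5+[290,145]-.4
LS=np.array([[-.09,.06,.01],[-.09,-.06,.01],[.09,-.06,.01],key])
S=(np.array([[475,240],[630,331],[765,147],[655,195]])-[450,0])/3.5+[285,160]-.36
def both(f): return f
rt=lambda p:(proj("top",w(p,LT))-T); rs=lambda p:(proj("scene",w(p,LS))-S)
for nm,f in dict(top=lambda p:rt(p).ravel(),scene=lambda p:rs(p).ravel(),both=lambda p:np.r_[rt(p).ravel(),rs(p).ravel()]).items():
    s=least_squares(f,[.45,-.05,0]);print(nm,s.x.round(4),s.fun.round(1))
p=s.x
print("key",w(p,key),"trap",w(p,[-.0302,0,.0426]))
st=arm.read_state();print(R.from_rotvec(st['eef_rot']).as_matrix().round(3))
E
```

```text
top [ 0.5228 -0.0081 -0.1078] [-2.5 -1.1 -1.5 -1.1 -1.3  0.4 -2.6  0.6  3.9  0.8  3.5  0.3]
scene [ 0.5228 -0.0125 -0.1198] [-2.2 -0.3 -1.1 -0.6  0.2 -1.9  3.   2.3]
both [ 0.5228 -0.0095 -0.107 ] [-1.9 -1.1 -0.9 -1.2 -0.6  0.4 -1.9  0.6  4.6  0.8  4.2  0.2 -3.1 -0.4
 -1.8 -1.2 -1.2 -2.7  2.   1.7]
key [[ 0.48768733 -0.05402825  0.063     ]] trap [[ 0.49281165 -0.00630256  0.0426    ]]
[[-0.001  0.386  0.922]
 [-0.002  0.922 -0.386]
 [-1.    -0.002 -0.   ]]
```

The residuals show the plate isn't centred on the origin in y, because the chute sits off to one side. I'll refit with a free plate offset.

```bash
python3 - <<'E'
from h import *
from scipy.optimize import least_squares
key=[-.0302,-.048,.063]
c,s20=np.cos(np.pi/9),np.sin(np.pi/9)
dk=lambda x,y,z:[.045+x*c-z*s20,y,.07+x*s20+z*c]
LT=np.array([[.09,.06,.01],[.09,-.06,.01],[-.09,-.06,.01],[-.09,.06,.01],key,[.0418,0,.0789],dk(-.135,.027,0),dk(-.135,-.027,0)])
T=np.array([[108,62],[378,85],[345,492],[70,466],[312,336],[211,146],[116,452],[248,465]])/5+[290,145]-.4
LS=np.array([[-.09,.06,.01],[-.09,-.06,.01],[.09,-.06,.01],key,dk(0,0,.0095)])
S=(np.array([[475,240],[630,331],[765,147],[655,195],[648,77]])-[450,0])/3.5+[285,160]-.36
def sh(L,k,p):
    L=L.copy();L[:k]+=[p[3],p[4],0];return w(p,L)
rt=lambda p:(proj("top",sh(LT,4,p))-T); rs=lambda p:(proj("scene",sh(LS,3,p))-S)
for nm,f in dict(top=lambda p:rt(p).ravel(),scene=lambda p:rs(p).ravel(),both=lambda p:np.r_[rt(p).ravel(),rs(p).ravel()]).items():
    s=least_squares(f,[.45,-.05,0,0,0]);p=s.x;print(nm,p.round(4),s.fun.round(1))
    print("key",w(p,key).round(4),"trap",w(p,[-.0302,0,.0426]).round(4))
E
```

```text
top [ 0.5241 -0.0008 -0.1108 -0.0007 -0.0117] [-0.4 -0.9  0.5 -0.8  0.6  0.8 -0.7  0.8  0.2  0.3 -0.1 -0.3  0.3  0.1
 -0.4 -0.1]
key [[ 0.4887 -0.0451  0.063 ]] trap [[0.4941 0.0026 0.0426]]
scene [ 5.234e-01 -4.300e-03 -1.179e-01 -3.000e-04 -1.140e-02] [-1.2  0.5  0.   0.3  1.2 -1.2 -0.4  0.7  0.4 -0.7]
key [[ 0.4878 -0.0484  0.063 ]] trap [[ 0.4934 -0.0008  0.0426]]
both [ 0.524  -0.0018 -0.113  -0.0006 -0.0118] [ 0.2 -1.   1.2 -0.7  1.1  0.8 -0.2  0.7  0.7  0.4  0.5 -0.3  0.7  0.1
  0.  -0.1 -1.8  0.3 -0.5 -0.2  0.4 -1.7 -1.2 -0.  -0.6 -1.3]
key [[ 0.4886 -0.0461  0.063 ]] trap [[0.494  0.0016 0.0426]]
```

Both cameras now agree: key at about (0.4885,-0.046) and trap at about (0.494,0.0015), 48 mm apart, with yaw -0.113. I'll set the finger centres 48 mm apart (opening about 30.5 mm) and put the TCP at the midpoint (0.491,-0.022). First move: twist, then travel high.

Call:
servo_tool(
  deltas=[
    {"hand":-0.31,"dp":[0,0,0],"twist":-0.79},
    {"hand":-0.31,"dp":[0,0,0],"twist":-0.79},
    {"hand":-0.31,"dp":[0,0,0],"twist":-0.79},
    {"hand":-0.31,"dp":[0,-0.9,0.44],"twist":0},
    {"hand":-0.31,"dp":[0,-0.9,0.44],"twist":0},
    {"hand":-0.31,"dp":[0,-0.9,0.44],"twist":0},
    {"hand":-0.31,"dp":[0,-0.9,0.44],"twist":0},
    {"hand":-0.31,"dp":[0,-0.9,0.44],"twist":0},
  ],
)

```text
time_s: 0.9
eef_pos: [0.3286, 0.43, 0.2314]
eef_rot: [0.065, 1.575, -0.08]
ft_force: [-0.1, -0.5, 0.8]
width: 0.0303
```

Call:
servo_tool(
  deltas=[
    {"hand":-0.31,"dp":[0,-0.95,0.47],"twist":0},
    {"hand":-0.31,"dp":[0,-0.95,0.47],"twist":0},
    {"hand":-0.31,"dp":[0,-0.95,0.47],"twist":0},
    {"hand":-0.31,"dp":[0,-0.95,0.47],"twist":0},
    {"hand":-0.31,"dp":[0,-0.95,0.47],"twist":0},
    {"hand":-0.31,"dp":[0,-0.95,0.47],"twist":0},
    {"hand":-0.31,"dp":[0,-0.95,0.47],"twist":0},
    {"hand":-0.31,"dp":[0,-0.95,0.47],"twist":0},
  ],
)

```text
time_s: 1.7
eef_pos: [0.4505, 0.0994, 0.2309]
eef_rot: [0.061, 1.577, -0.079]
ft_force: [0.4, 0.5, -0.5]
width: 0.0305
```

```bash
cat >>h.py <<'E'
def todo(goal,yaw=-.113):
    s=arm.read_state();M=R.from_rotvec(s['eef_rot']).as_matrix()
    d=np.array(goal)-s['eef_pos'];a=-np.arctan2(M[0,1],M[1,1])
    print("t",s['time_s'],"pos",s['eef_pos'].round(4),"toolx",M[:,0].round(4),"F",s['ft_force'].round(2),"w",s['width'].round(4))
    print("units dp",(M.T@d/.04).round(3),"yaw",a.round(4),"twist",(-(yaw-a)/.12).round(3))
E
python3 -c "
from h import *
todo([.491,-.022,.12])"
```

```text
Traceback (most recent call last):
  File "h.py", line 13, in todo
    print("t",s['time_s'],"pos",s['eef_pos'].round(4),"toolx",M[:,0].round(4),"F",s['ft_force'].round(2),"w",s['width'].round(4))
                                                                                                             ^^^^^^^^^^^^^^^^
AttributeError: 'float' object has no attribute 'round'
```

```bash
sed -i "s/s\['width'\].round(4)/s['width']/" h.py
python3 -c "
from h import *
todo([.491,-.022,.12])"
```

```text
t 1.7 pos [0.4505 0.0994 0.2309] toolx [-0.0081 -0.0113 -0.9999] F [ 0.39  0.54 -0.47] w 0.030458580660847036
units dp [ 2.799 -2.899  1.299] yaw -0.0892 twist 0.199
```

Call:
servo_tool(
  deltas=[
    {"hand":-0.31,"dp":[0,-0.9,0.4],"twist":0.2},
    {"hand":-0.31,"dp":[0,-0.9,0.4],"twist":0},
    {"hand":-0.31,"dp":[0,-0.9,0.4],"twist":0},
    {"hand":-0.31,"dp":[0,0,0],"twist":0},
    {"hand":-0.31,"dp":[0.6,0,0],"twist":0},
    {"hand":-0.31,"dp":[0.6,0,0],"twist":0},
    {"hand":-0.31,"dp":[0.6,0,0],"twist":0},
    {"hand":-0.31,"dp":[0,0,0],"twist":0},
  ],
)

```text
time_s: 2.5
eef_pos: [0.4864, -0.0234, 0.1567]
eef_rot: [0.089, 1.577, -0.107]
ft_force: [-0.5, -0.7, -0.0]
width: 0.0304
```

```bash
python3 -c "
from h import *
todo([.491,-.022,.09])"
```

```text
t 2.5 pos [ 0.4864 -0.0234  0.1567] toolx [-0.0088 -0.0111 -0.9999] F [-0.46 -0.68 -0.03] w 0.030439508808298012
units dp [1.667 0.07  0.121] yaw -0.1244 twist -0.095
```

Call:
servo_tool(
  deltas=[
    {"hand":-0.31,"dp":[0.5,0.07,0.15],"twist":-0.1},
    {"hand":-0.31,"dp":[0.5,0,0],"twist":0},
    {"hand":-0.31,"dp":[0.5,0,0],"twist":0},
    {"hand":-0.31,"dp":[0,0,0],"twist":0},
  ],
)

```text
time_s: 2.9
eef_pos: [0.4936, -0.0196, 0.0984]
eef_rot: [0.078, 1.575, -0.095]
ft_force: [-0.2, -0.1, -0.2]
width: 0.0305
```

```bash
python3 - <<'E'
from h import *
todo([.491,-.022,.066])
a=imaging.get_image("top")[130:270,265:405,::-1];b=imaging.get_image("scene")[130:270,265:405,::-1]
c=np.hstack([cv2.resize(i,(400,400),interpolation=cv2.INTER_CUBIC) for i in(a,b)])
cv2.imwrite("pics/near1.png",cv2.convertScaleAbs(c,alpha=1.4))
E
```

```text
t 2.9 pos [ 0.4936 -0.0196  0.0984] toolx [-0.0062 -0.0104 -0.9999] F [-0.2  -0.08 -0.2 ] w 0.030536052467676673
units dp [ 0.81  -0.059 -0.054] yaw -0.11 twist 0.025
```

View pics/near1.png

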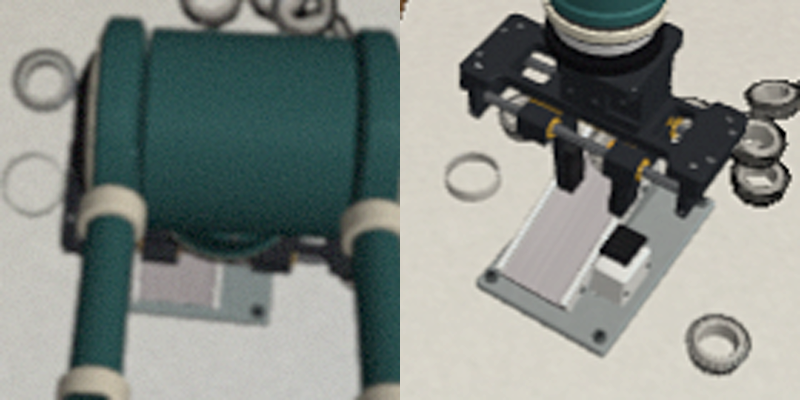

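The scene half shows the right fingertip (622,213) above the black pad (625,243), and the left fingertip (569,190) over the chute. I'll check these against projection.

```bash
python3 - <<'E'
from h import *
s=arm.read_state();M=R.from_rotvec(s['eef_rot']).as_matrix()
P=[s['eef_pos']+k*.024*M[:,1] for k in(-1,1)]+[[.4886,-.0461,.063]]
print(((proj("scene",P)-[265,130]+.5)*400/140+[400,0]).round(1),np.round(P,4))
E
```

```text
[[624.3 207.5]
 [568.4 180. ]
 [621.5 245.3]] [[ 0.4933 -0.0437  0.1013]
 [ 0.4986  0.004   0.1007]
 [ 0.4886 -0.0461  0.063 ]]
```

Tips and key agree within about 2 mm. I'll descend to just above the key.

Call:
servo_tool(
  deltas=[
    {"hand":-0.31,"dp":[0.3,-0.08,-0.08],"twist":0},
    {"hand":-0.31,"dp":[0.3,0,0],"twist":0},
    {"hand":-0.31,"dp":[0.15,0,0],"twist":0},
    {"hand":-0.31,"dp":[0,0,0],"twist":0},
  ],
)

```text
time_s: 3.4
eef_pos: [0.4952, -0.0232, 0.073]
eef_rot: [0.077, 1.562, -0.095]
ft_force: [-0.5, 0.5, 0.3]
width: 0.0304
```

```bash
python3 -c "
from h import *
todo([.491,-.0225,.053])"
```

```text
t 3.4 pos [ 0.4952 -0.0232  0.073 ] toolx [ 0.006  -0.0115 -0.9999] F [-0.5   0.45  0.29] w 0.030371226391785976
units dp [ 0.498  0.011 -0.109] yaw -0.1098 twist 0.027
```

Call:
servo_tool(
  deltas=[
    {"hand":-0.31,"dp":[0.15,0,-0.1],"twist":0},
    {"hand":-0.31,"dp":[0.15,0,0],"twist":0},
    {"hand":-0.31,"dp":[0,0,0],"twist":0},
  ],
)

```text
time_s: 3.7
eef_pos: [0.4915, -0.023, 0.0606]
eef_rot: [0.078, 1.562, -0.095]
ft_force: [0.1, 0.5, 2.6]
width: 0.0306
```

```bash
python3 -c "
from h import *
todo([.491,-.0225,.053])"
```

```text
t 3.7 pos [ 0.4915 -0.023   0.0606] toolx [ 0.0068 -0.0115 -0.9999] F [0.1  0.49 2.6 ] w 0.030563774161405
units dp [ 0.189  0.014 -0.014] yaw -0.1102 twist 0.023
```

Contact on the key (2.6 N at z=0.0606), with position and yaw on target. Now the full press.

Call:
servo_tool(
  deltas=[
    {"hand":-0.31,"dp":[0.15,0,0],"twist":0},
    {"hand":-0.31,"dp":[0.15,0,0],"twist":0},
    {"hand":-0.31,"dp":[0,0,0],"twist":0},
  ],
)

```text
time_s: 4.0
eef_pos: [0.4926, -0.0231, 0.0531]
eef_rot: [0.078, 1.562, -0.096]
ft_force: [-0.4, -0.2, 1.5]
width: 0.0304
```

```bash
python3 - <<'E'
from h import *
todo([.491,-.0225,.053])
b=imaging.get_image("scene")[150:260,280:390,::-1]
cv2.imwrite("pics/press1.png",cv2.convertScaleAbs(cv2.resize(b,(600,600),interpolation=cv2.INTER_CUBIC),alpha=1.4))
E
```

```text
t 4.0 pos [ 0.4926 -0.0231  0.0531] toolx [ 0.0062 -0.0116 -0.9999] F [-0.36 -0.21  1.53] w 0.03035262907184284
units dp [ 0.002  0.012 -0.042] yaw -0.1106 twist 0.02
```

View pics/press1.png

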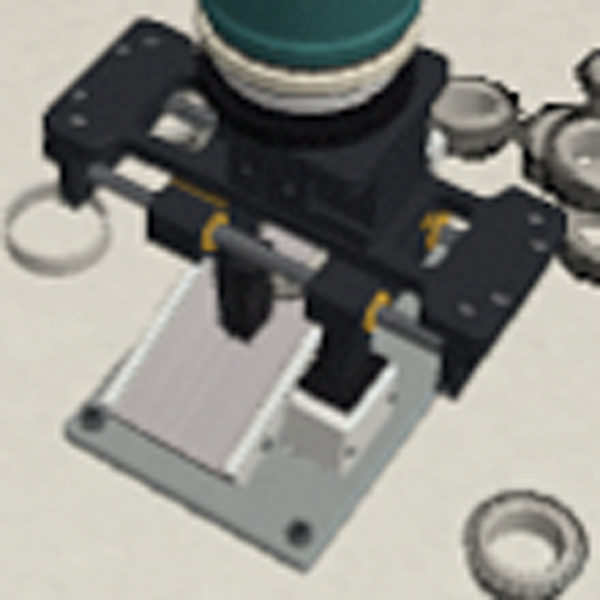

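The fingertip is on the pad (345,375), the other finger is mid-chute (240,335), and a bearing rim shows behind it at about (285,285). The force is below bottoming level, so I'll press on.

Call:
servo_tool(
  deltas=[
    {"hand":-0.31,"dp":[0.08,0,0],"twist":0},
    {"hand":-0.31,"dp":[0.08,0,0],"twist":0},
    {"hand":-0.31,"dp":[0,0,0],"twist":0},
  ],
)

```text
time_s: 4.35
eef_pos: [0.493, -0.0232, 0.0535]
eef_rot: [0.078, 1.564, -0.096]
ft_force: [-1.9, -0.0, 2.1]
width: 0.0304
```

```bash
python3 -c "
from h import *
for i in range(4):
    todo([.491,-.0225,.053]);imaging.get_image('scene')"
```

```text
t 4.35 pos [ 0.493  -0.0232  0.0535] toolx [ 0.0039 -0.0119 -0.9999] F [-1.93 -0.03  2.11] w 0.030440276856818545
units dp [ 0.012  0.012 -0.053] yaw -0.1108 twist 0.018
t 4.4 pos [ 0.4932 -0.0232  0.0533] toolx [ 0.0045 -0.012  -0.9999] F [-3.25  0.15  4.15] w 0.030387215505142118
units dp [ 0.007  0.011 -0.057] yaw -0.1107 twist 0.019
t 4.45 pos [ 0.4932 -0.0232  0.0528] toolx [ 0.0048 -0.0119 -0.9999] F [-2.54  0.96  7.04] w 0.030309338390728423
units dp [-0.006  0.012 -0.057] yaw -0.1108 twist 0.019
t 4.5 pos [ 0.4932 -0.0232  0.0527] toolx [ 0.0046 -0.0119 -0.9999] F [-3.04  0.23 10.12] w 0.030555413498147894
units dp [-0.008  0.011 -0.058] yaw -0.1107 twist 0.019
```

```bash
python3 - <<'E'
from h import *
for i in range(8):
    b=imaging.get_image("scene")
    s=arm.read_state();print(s['time_s'],s['eef_pos'].round(4),s['ft_force'].round(1),s['wrist_torque'].round(2))
b=b[170:240,300:370,::-1]
cv2.imwrite("pics/press2.png",cv2.convertScaleAbs(cv2.resize(b,(600,600),interpolation=cv2.INTER_CUBIC),alpha=1.8))
E
```

```text
4.6 [ 0.4933 -0.0232  0.0527] [-4.   0.4  9.7] [-0.06  0.6  -0.1 ]
4.65 [ 0.4933 -0.0232  0.0527] [-2.6  0.9 10.1] [-0.02  0.66 -0.08]
4.7 [ 0.4933 -0.0232  0.0527] [-4.1  0.8 10.4] [-0.05  0.57 -0.03]
4.75 [ 0.4932 -0.0232  0.0527] [-3.3  0.8  9.5] [-0.04  0.61 -0.07]
4.8 [ 0.4933 -0.0232  0.0527] [-3.  -0.6 10. ] [-0.02  0.6  -0.03]
4.85 [ 0.4933 -0.0232  0.0527] [-3.1  1.   9.8] [-0.03  0.6  -0.01]
4.9 [ 0.4932 -0.0232  0.0527] [-4.2  0.  10.1] [-0.02  0.67 -0.1 ]
4.95 [ 0.4932 -0.0232  0.0527] [-4.8  0.3 10.3] [-0.02  0.62 -0.04]
```

View pics/press2.png

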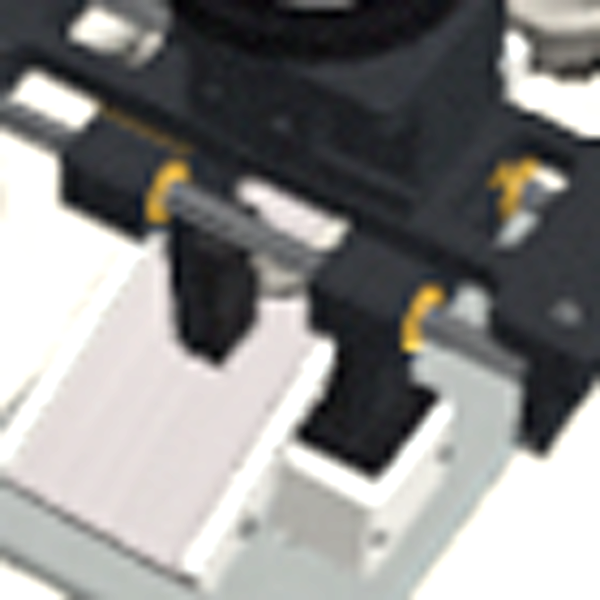

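The force has settled at 10 N, above the 3–5 N spring, so the key is on its stop. I'll check by projection whether the visible rim at (280,290) is the trapped bearing or one still in the pocket.

```bash
python3 - <<'E'
from h import *
p=[.524,-.0018,-.113];c,s=np.cos(np.pi/9),np.sin(np.pi/9)
dk=lambda x,y,z:[.045+x*c-z*s,y,.07+x*s+z*c]
px=lambda L:((proj("scene",w(p,L))-[300,170]+.5)*600/70).round().tolist()
for n,x0,z0 in(("trapped",-.046,0),("pocket",0,-.0085),("pocket, disc up",0,.0025)):
    t=np.deg2rad([180,210,240,270,300])
    print(n,px([dk(x0+.023*np.cos(a),.023*np.sin(a),z0) for a in t]),"top",px([dk(x0+.025*np.cos(a),.025*np.sin(a),z0+.018) for a in t]))
print("lip",px([dk(-.026,y,0) for y in(-.027,0,.027)]),"upper end",px([dk(.027,y,0) for y in(-.027,0,.027)]))
E
```

```text
trapped [[223.0, 323.0], [266.0, 333.0], [311.0, 320.0], [343.0, 288.0], [356.0, 247.0]] top [[207.0, 304.0], [256.0, 315.0], [305.0, 301.0], [341.0, 266.0], [355.0, 220.0]]
pocket [[317.0, 191.0], [360.0, 200.0], [403.0, 188.0], [435.0, 157.0], [447.0, 117.0]] top [[304.0, 170.0], [351.0, 180.0], [400.0, 166.0], [435.0, 132.0], [448.0, 88.0]]
pocket, disc up [[311.0, 175.0], [355.0, 184.0], [399.0, 171.0], [431.0, 140.0], [443.0, 100.0]] top [[298.0, 153.0], [346.0, 163.0], [395.0, 149.0], [430.0, 115.0], [443.0, 70.0]]
lip [[395.0, 232.0], [307.0, 188.0], [220.0, 145.0]] upper end [[496.0, 67.0], [408.0, 26.0], [322.0, -15.0]]
```

The rim is about 100 px below where a pocketed bearing would show, so it is out of the pocket. I'll overlay outlines to confirm it touches the finger.

```bash
python3 - <<'E'
from h import *
p=[.5234,-.0043,-.1179];c,s=np.cos(np.pi/9),np.sin(np.pi/9)
dk=lambda x,y,z:[.045+x*c-z*s,y,.07+x*s+z*c]
f=10
px=lambda L:((proj("scene",w(p,L))-[310,180]+.5)*f).round().astype(np.int32)
b=imaging.get_image("scene")[180:230,310:350,::-1]
b=cv2.convertScaleAbs(cv2.resize(b,None,fx=f,fy=f,interpolation=cv2.INTER_CUBIC),alpha=1.4);o=b.copy()
t=np.linspace(0,2*np.pi,60)
for x0,col in((-.046,(0,0,255)),(-.038,(255,0,0))):
    for r,z in((.023,0),(.025,.018)): cv2.polylines(o,[px([dk(x0+r*np.cos(a),r*np.sin(a),z) for a in t])],True,col,1)
for y in(-.027,.027): cv2.polylines(o,[px([dk(x,y,0) for x in(-.135,.03)])],False,(0,160,0),1)
cv2.imwrite("pics/ov.png",np.hstack([b,o]))
s_=arm.read_state();print(s_['time_s'],s_['eef_pos'],s_['ft_force'])
E
```

```text
5.0 [ 0.4932507  -0.02320945  0.05270687] [-4.17405142  0.43188952  9.1266072 ]
```

View pics/ov.png

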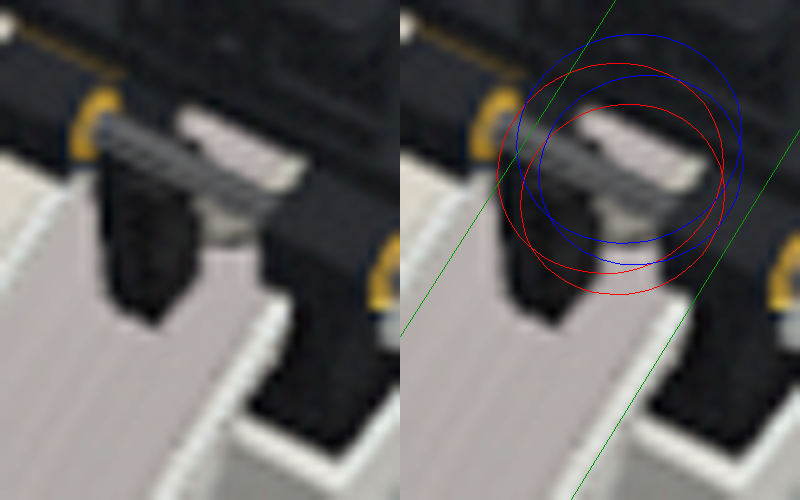

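With the finger's width and the slope geometry, a bearing touching the upright finger should have its centre about 37 mm down the slope. The blue outline (-38 mm) matches the visible rim (225,245), and it hasn't moved since t=4.0 s. The key is on its stop with a steady ~10 N, so I'm handing in without moving.

```bash
python3 -c "
from station import arm
print(arm.hand_in());s=arm.read_state();print(s['time_s'],s['eef_pos'],s['ft_force'])"
```

```text
the job is handed in; nothing more can be done
None
the job is handed in; nothing more can be done
```

I pressed the key right down with one fingertip and trapped the ejected bearing on the chute with the other finger. I handed in at about 5 s with both still held; no verdict was reported.

- **Key:** the last readings show a steady push of about 10 N at TCP height 0.0527 m. The expected pressed height is 0.053 m and the spring takes only 3–5 N, so the key is on its stop.
- **Bearing:** in the scene view it is out of the pocket, about 38 mm down the slope from the pocket's centre. Touching the finger should put it at about 37 mm. It had not moved between the pictures at t = 4.0 s and t = 5.0 s.
- **Other parts:** nothing was gripped, and I made no move near the loose parts. I did not check their positions again afterwards.

**Less certain:**
- My first quick estimate put the trapped bearing at 46 mm, which disagreed with the picture by about 8 mm; including the slope explained it.
- The arm and gripper hid most of the bearing, so contact with the finger is inferred from its position and stillness, not seen.
- There is also a side force of about 3–4 N along -x, more than the bearing's weight explains. I put it down to friction on the key and left it.

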